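Calibrate the cobbler's bench scale

TASK

Calibrate the bench scale: stand the brass weight upright and wholly on the scale's small raised pan and let go of it, then take the orange-handled stylus from its block, reach it down through the yellow-ringed hole in the scale's console and push the recessed red button fully down. Finish while still gripping the stylus and holding the button down with it, the weight still standing on the pan. Leave the jar, the whetstone and the buckle where they are.

Things in the scene. Friction and masses are not known exactly. Their poses are not given: they have to be found in the camera images.
- scale: fixed bench scale, 140 (x) x 210 (y) mm, 50 mm high; origin at the middle of its underside on the cabinet top, z up. Its bone-white half on its +y side carries a round steel pan on a thin post; its grey console half on its -y side has the button hole. Its yaw varies.
- pan_top (a point): centre of the upper face of the scale's pan: a flat steel disc 52 mm across, 6 mm thick, on a 22 mm post, its top 95 mm above the cabinet top; at (0, 55, 95) mm in the scale's frame
- hole_mouth (a point): centre of the mouth of the yellow-ringed vertical round hole, 12 mm across, in the flat grey console; at (0, -55, 50) mm in the scale's frame
- button_top (a point): centre of the top of the red push button (10 mm across) at the bottom of that hole, 22 mm below the console's top when not pressed; moves with the button
- cal_button (a joint): how far the button is pressed straight down: 0 m free, 0.006 m fully down (hard stop); a spring pushes it back up, with about 1.5 N at 0 and 5 N fully down
- stand: fixed dark wooden block 60 (x) x 80 (y) x 75 mm high with two vertical 9 mm holes going right through, at (0,-18) and (0,22) mm; origin at the middle of its underside. The stylus stands in the (0,-18) hole, the other is empty
- stylus: loose stylus, 60 g, standing upright in the block: a square orange handle 18 x 18 mm, 50 mm long, with a blunt steel rod 6 mm across and 60 mm long below it. Origin at the centre of the handle's lower face, which rests on the block's top; z along the handle, x and y square to the handle's flat sides. The handle spans z = 0 to 50 mm (a 3 mm brass stud on top), the rod z = 0 to -60 mm
- stylus_tip (a point): the blunt lower end of the stylus's rod, 60 mm below the stylus's origin
- weight: loose brass calibration weight, about 250 g, upright: a cylinder 32 mm across and 32 mm high, above it a 12 mm neck and an 18 mm knob up to 48 mm; origin at the centre of its underside, z up
- jar: bystander: green glass jar of brass tacks, 68 mm across, 84 mm high; origin at the centre of its underside
- whetstone: bystander: grey whetstone 50 (x) x 150 (y) x 25 mm; origin at the centre of its underside
- buckle: bystander: bone-white plastic buckle 50 x 48 x 6 mm lying flat; origin at the centre of its underside
Mind the look-alikes: they are no part of the job. Leave any purple look-alike of the weight alone.

How it is judged:
By the outcome, as a careful person would: the job done as asked, in the order asked, and still so for the second after the job is handed in, while the arm keeps its last pose, push and grip.
It also fails if it takes over 58 s, if anything falls off the work surface, if the arm or the gripper's body presses on something with over 40 N, if the wrist force passes 120 N, or if a joint passes its speed limit or range.

ROBOT

A 6-joint arm with a two-finger parallel gripper is mounted at the origin on the work surface. World frame = base frame: x ahead of the robot, y to its left, z up, the work surface at z = 0. Lengths are in mm, angles in degrees, forces in N, time in s.
With the tool pointing down it reaches from about 350 to 850 mm from the base axis. Payload 8.1 kg.
Tool frame: the origin (TCP) lies at the very end of the fingers, on their centre line; the grasp point (between the pads) lies 19 mm behind it (tcp_to_grasp is the distance from the TCP to the grasp point, in mm); z points along the fingers, x is the direction in which the jaws open and shut, and the axes are right-handed (so a half turn about z gives the same grasp; the last joint's range is limited). The gripper opens to 85 mm and grips with 20 to 120 N. Pads are 22 mm wide; open, the fingers measure 114 mm over their backs; the gripper's body (76 mm by 85 mm) begins 54 mm behind the grasp point. The pads swing forward as they close: fully open they stand 13 mm farther back than shut.
Start: joints at [71.597, 7.471, 85.268, -0, 87.261, -4.893], TCP at [140.15, 583.407, 231.292] pointing down, gripper open.
Joint ranges: [-169.43, 169.43], [-51.17, 129.36], [1.28, 143.12], [-76.62, 256.62], [0, 156.53], [-152.29, 152.29]. Speed limits (degrees/s): [136.94, 136.94, 159.86, 180, 180, 180].

INTERFACE

Orientations are given as [roll, pitch, yaw] about the fixed x, y, z axes, in that order (R = Rz(yaw) Ry(pitch) Rx(roll)).
In Python, from bench import * gives the robot as it stands. The module is installed in compiled form; this text tells all that it offers.
- The arm moves only by the tool apply_moves, never from a script. Its argument "targets" is text: rows parted by semicolons, each of 7 numbers parted by spaces: the turn, a rotation vector about the tool's x, y, z in rad, then the shift along the tool's x, y, z in cm, then the finger opening in cm, from 0 to 8.54. A call has exactly 5 rows; each row is the pose to reach, as a shift and turn from the pose commanded when the call began, along the tool's axes at that moment; what a row does not reach only later rows make up. A row lasts 1/10 s, in which the tool goes at most 50 mm and 8.59 degrees, less where a joint would pass 70% of its speed; a pose out of reach is approached as far as the arm can. A call with a gripper value outside its range is refused whole. The fingers move at their own pace and stop on an object; "force" is the grip in N (left out, the last holds). Time passes only in rows, so rows that repeat a pose let the fingers close, or fill a call up. It gives the time, the measured TCP pose, the force and the opening at its end, in the units of the state.
- sense(): the state, without advancing time (a new reading comes with each control period).
- snapshot(name): name is "side" or "top" or "wrist"; returns the picture (420x560x3 uint8, red, green, blue); there is no depth.
- camera_model(name): a dict with "fx", "fy", "cx", "cy" (pixels), "position" and "attitude" of the camera in the world; the wrist camera has in their place "T_tool_cam" (4x4, takes a point from camera to tool coordinates, whose origin is the TCP and whose axes are the tool frame's). Camera axes: x right, y up, looking along -z (the intrinsics and any distortion apply to the point x, -y, -z); pixel columns grow to the right and rows downward; lengths in mm; the calibration is good to about 2 mm. A picture is of the moment at which its call begins: read the wrist's pose just before it. camera_model takes no time and is no camera call.
- hand_in(): hands the job in, once; it reports no verdict.
Trained networks look in the newest picture that a camera, given by its name, has taken for a name from the list of things; names that differ only in an ending like _2 or _b are one class to them, and where a whole thing is asked for, a point or a joint stands for the part that bears it (a point fixed in the world has none). Each returns a list of dicts, best first, with "confidence" (0 to 1); they miss things now and then, are a little off and sometimes report something else, mostly with a low value. They report only what shows in the picture. A call takes as long as a camera call. They do not tell look-alikes from the thing itself.
- recognise(camera, query): "at" ([row, column] in pixels, amid what is visible of it).
- place_of(camera, query): "at" ([row, column] in pixels: a listed point, or the origin of a listed thing).
The state is a dict: "time": time; "joint_pos": joint angles; "qd": joint speeds; "joint_efforts": joint torques, N m; "tool_pos": TCP position; "tcp_rot": TCP orientation; "ft_force": force on the tool from outside, world axes, zero at the start; "wrist_torque": the same for the moment, N m; "finger_gap": finger opening in mm.
Only numpy, scipy, OpenCV 4.12 (cv2) and the standard library are available. Lean on these libraries where they do the work, as an engineer would, in place of code of your own. Each camera call takes 0.05 s, during which the arm holds its last target. There are 200 camera calls.

## Working session

There is one attempt and no reset: what is moved stays moved. The work goes in short steps, Python scripts to look and compute and a tool call to move; the robot and the scene stay as the last step left them, time stands still between calls to the robot, and variables do not carry over. Pictures are saved under pics/ and viewed, about 8 in all and at most 12, crops included, and the job is handed in when it is done.

Besides the shell and the picture viewer there is one more tool, called after ">>>" as a command line: name --argument value ..., lists and objects as JSON in quotes. apply_moves: Moves the arm, as the interface text tells. Its arguments: {"type":"object","properties":{"targets":{"type":"string"},"force":{"type":"number"}},"required":["targets"]}

```bash
mkdir -p pics; python3 - <<'E'
from bench import *
import cv2, numpy as np
s=sense(); print(s['time'],s['tool_pos'],s['tcp_rot'],s['finger_gap'],s['ft_force'])
a=snapshot("top"); b=snapshot("side"); c=snapshot("wrist")
for n,i in(("top",a),("side",b),("wrist",c)): cv2.imwrite(f"pics/{n}0.png",i[:,:,::-1])
for n in("top","side","wrist"):
  print(n,{k:(np.round(v,4).tolist() if not isinstance(v,str) else v) for k,v in camera_model(n).items()})
for cam in("top","side"):
  for q in("weight","stylus","pan_top","hole_mouth","stand","scale","stylus_tip"):
    print(cam,q,[(np.round(d['at'],1).tolist(),round(d['confidence'],2)) for d in place_of(cam,q)][:4])
cv2.imwrite("pics/both0.png",np.hstack([cv2.resize(x,(400,300)) for x in(b,c)])[:,:,::-1])
E
```

```text
0.0 [139.97721001 582.8618359  230.23144991] [-1.79990698e+02  1.07187832e-01  7.64893940e+01] 85.2062133678263 [ 0.07169542  0.76628524 -0.11998361]
top {'fx': 406.1802, 'fy': 406.1802, 'cx': 284.0058, 'cy': 202.2923, 'position': [457.1373, 23.5062, 1039.3103], 'attitude': [5.2126, -0.7876, -88.6665]}
side {'fx': 481.1887, 'fy': 481.1887, 'cx': 286.6187, 'cy': 207.0827, 'position': [107.1952, -608.4082, 750.8513], 'attitude': [49.3787, -0.6175, -36.6531]}
wrist {'fx': 363.015, 'fy': 363.015, 'cx': 278.7369, 'cy': 207.3398, 'T_tool_cam': [[1.0, -0.0008, -0.0007, 0.0506], [-0.001, -0.9608, -0.2771, -69.4364], [-0.0004, 0.2771, -0.9608, -143.4067], [0.0, 0.0, 0.0, 1.0]]}
top weight [([224.0, 409.6], 0.74), ([227.7, 378.6], 0.66), ([192.2, 394.4], 0.46)]
top stylus [([215.6, 164.3], 0.53)]
top pan_top [([207.9, 264.9], 0.88)]
top hole_mouth [([197.1, 314.5], 0.92)]
top stand [([213.4, 164.2], 0.57)]
top scale [([203.6, 288.3], 0.84)]
top stylus_tip []
side weight [([353.0, 365.7], 0.72), ([329.1, 326.7], 0.64), ([319.8, 381.9], 0.55)]
side stylus [([158.4, 194.7], 0.48)]
side pan_top [([198.4, 261.2], 0.98)]
side hole_mouth [([241.9, 300.1], 0.8)]
side stand [([179.5, 197.0], 0.89)]
side scale [([248.1, 279.0], 0.73)]
side stylus_tip []
```

View pics/top0.png

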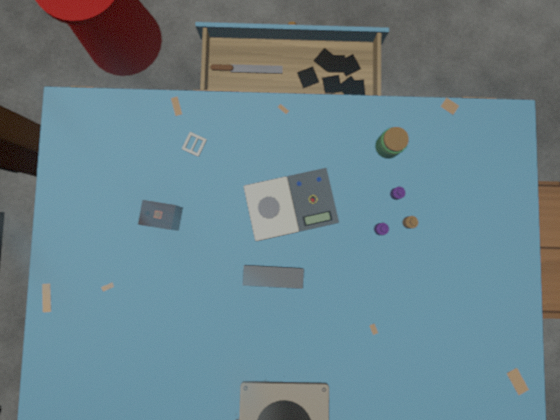

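View pics/side0.png

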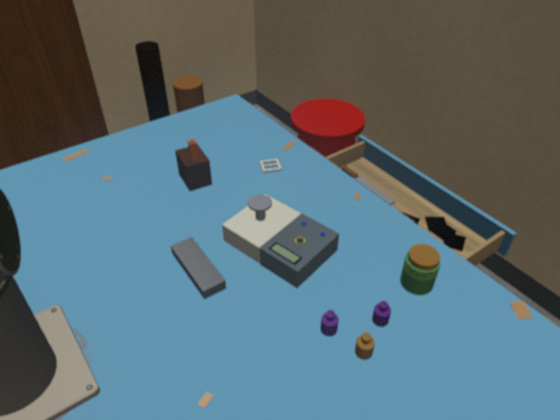

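The top view shows the scale (row 205, col 290), the stand with the stylus (215, 160) and the brass weight at (222, 411), with purple look-alikes at (193, 398) and (229, 382). The side view shows the brass weight at (345, 365).

```bash
cat > h.py <<'E'
from bench import *
import cv2, numpy as np
from scipy.spatial.transform import Rotation as R
from scipy.optimize import least_squares
def RT(s): return R.from_euler('xyz',s['tcp_rot'],degrees=True).as_matrix()
def cam(name,s=None):
    m=camera_model(name)
    if name=="wrist":
        T=np.array(m['T_tool_cam']); A=RT(s)
        return m, A@T[:3,:3], A@T[:3,3]+s['tool_pos']
    return m, R.from_euler('xyz',m['attitude'],degrees=True).as_matrix(), np.array(m['position'])
def proj(c,P):
    m,A,p=c; q=A.T@(np.asarray(P,float)-p)
    return np.array([m['cy']-m['fy']*q[1]/-q[2], m['cx']+m['fx']*q[0]/-q[2]])
def ray(c,px):
    m,A,p=c
    return p, A@np.array([(px[1]-m['cx'])/m['fx'],-(px[0]-m['cy'])/m['fy'],-1.])
def atz(c,px,z):
    p,d=ray(c,px); return p+d*(z-p[2])/d[2]
def tri(obs):
    return least_squares(lambda P:np.concatenate([proj(c,P)-px for c,px in obs]),[450,0,50]).x
def rel(s,goal,rot=None):
    "shift in tool axes, cm, from the measured pose; turn rotvec to a tool-down yaw"
    A=RT(s); out=A.T@(np.array(goal)-s['tool_pos'])/10
    if rot is not None:
        G=R.from_euler('xyz',rot,degrees=True).as_matrix(); print('turn',np.round(R.from_matrix(A.T@G).as_rotvec(),3))
    print('shift cm',np.round(out,2))
E
python3 - <<'E'
from h import *
t=cam("top"); s=cam("side")
for n,a,b,z in(("weight",(224,409.6),(353,365.7),0),("pan",(207.9,264.9),(198.4,261.2),95),("hole",(197.1,314.5),(241.9,300.1),50),("stand",(213.4,164.2),(179.5,197),0),("stylus",(215.6,164.3),(158.4,194.7),75),("scale",(203.6,288.3),(248.1,279),0)):
    print(n,tri([(t,a),(s,b)]).round(1),atz(t,a,z).round(1),atz(s,b,z).round(1))
E
```

```text
weight [ 507.8 -313.4    5. ] [ 504.2 -312.3    0. ] [ 512.5 -312.3   -0. ]
pan [534.6  53.4  99.5] [529.4  56.7  95. ] [542.4  55.6  95. ]
hole [560.5 -61.4  48. ] [562.3 -62.4  50. ] [557.7 -62.3  50. ]
stand [517.4 317.7  -5.3] [516.3 316.5   0. ] [515.2 310.8   0. ]
stylus [507.8 293.4  78.2] [506.8 294.9  75. ] [510.8 297.1  75. ]
scale [ 5.499e+02  3.000e-01 -1.490e+01] [5.492e+02 3.000e-01 0.000e+00] [540.9 -11.3   0. ]
```

>>> apply_moves --targets "0 0 0.8 -19.1 41.6 -2 8.5;0 0 0.8 -19.1 41.6 -2 8.5;0 0 0.8 -19.1 41.6 -2 8.5;0 0 0.8 -19.1 41.6 -2 8.5;0 0 0.8 -19.1 41.6 -2 8.5"

```text
time: 1.35
tool_pos: [337.7, 427.7, 242.6]
tcp_rot: [-180.0, -0.0, 33.2]
ft_force: [0.3, 1.0, 0.6]
finger_gap: 84.9
```

```bash
python3 - <<'E'
from h import *
s=sense(); print(s['time'],s['tool_pos'].round(1),s['tcp_rot'].round(1))
rel(s,[500,290,250],[180,0,20])
E
```

```text
1.35 [337.7 427.7 242.6] [-180.    -0.    33.2]
turn [-0.    -0.001  0.23 ]
shift cm [ 6.04 20.41 -0.74]
```

>>> apply_moves --targets "0 0 0.23 6 20.4 -0.7 8.5;0 0 0.23 6 20.4 -0.7 8.5;0 0 0.23 6 20.4 -0.7 8.5;0 0 0.23 6 20.4 -0.7 8.5;0 0 0.23 6 20.4 -0.7 8.5"

```text
time: 1.85
tool_pos: [502.5, 288.4, 249.4]
tcp_rot: [179.9, -0.1, 20.1]
ft_force: [-0.3, 0.4, -1.0]
finger_gap: 85.2
```

```bash
python3 - <<'E'
from h import *
s=sense(); print(s['time'],s['tool_pos'].round(1),s['tcp_rot'].round(1))
i=snapshot("wrist"); cv2.imwrite("pics/w1.png",i[:,:,::-1]); c=cam("wrist",s)
for q,z in(("stylus",75),("stand",0)):
  for d in place_of("wrist",q)[:2]: print(q,np.round(d['at'],1),round(d['confidence'],2),atz(c,d['at'],z).round(1))
rel(s,[508,-312,250],[180,0,-25])
E
```

```text
1.85 [502.5 288.4 249.4] [ 1.799e+02 -1.000e-01  2.010e+01]
stylus [181.4 288.9] 0.59 [511.3 294.   75. ]
stand [150.2 294.2] 0.65 [512.2 313.8   0. ]
turn [ 0.001 -0.002  0.787]
shift cm [-20.11  56.58   0.  ]
```

View pics/w1.png

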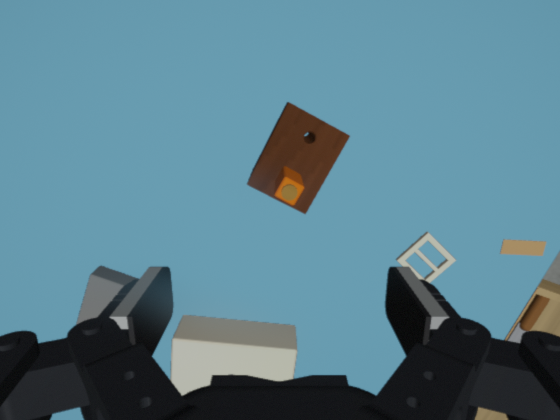

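The block's top face corners are at (102,288), (135,349), (213,305) and (184,247). The empty hole is at (137,309) and the stylus stud at (191,289). Next, on to the weight.

>>> apply_moves --targets "0 0 0.79 -20.1 56.6 0 8.5;0 0 0.79 -20.1 56.6 0 8.5;0 0 0.79 -20.1 56.6 0 8.5;0 0 0.79 -20.1 56.6 0 8.5;0 0 0.79 -20.1 56.6 0 8.5"

```text
time: 2.5
tool_pos: [501.7, 42.3, 249.4]
tcp_rot: [-180.0, -0.0, -22.8]
ft_force: [0.7, -1.3, -0.2]
finger_gap: 85.0
```

```bash
python3 - <<'E'
from h import *
s=sense(); 
# stand geometry from earlier wrist picture
s0=dict(tool_pos=np.array([502.5,288.4,249.4]),tcp_rot=np.array([179.9,-.1,20.1])); c=cam("wrist",s0)
P=[atz(c,p,75)[:2] for p in((102,288),(135,349),(213,305),(184,247))]
print(np.round(P,1),np.mean(P,0)); 
for a,b in((0,1),(1,2),(2,3),(3,0)): d=P[b]-P[a]; print(np.linalg.norm(d).round(1),np.degrees(np.arctan2(d[1],d[0])).round(1))
print('hole',atz(c,(137,309),75),'stud',atz(c,(191,289),128))
i=snapshot("wrist"); cv2.imwrite("pics/w2.png",i[:,:,::-1]); c=cam("wrist",s)
for q,z in(("pan_top",95),("hole_mouth",50)):
  for d in place_of("wrist",q)[:2]: print(q,np.round(d['at'],1),round(d['confidence'],2),atz(c,d['at'],z).round(1))
print(s['tool_pos']);rel(s,[508,-312,220],[180,0,-25])
E
```

```text
[[486.5 358. ]
 [545.5 350.6]
 [535.4 272. ]
 [476.8 279.5]] [511.06906186 315.02497963]
59.4 -7.2
79.2 -97.3
59.0 172.8
79.2 83.0
hole [513.73180815 337.12788795  75.        ] stud [508.44964774 297.84675209 128.        ]
pan_top [168.5 311.3] 0.69 [534.6  48.5  95. ]
hole_mouth [246.8 367. ] 0.79 [558.2 -56.9  50. ]
[501.71506898  42.34015512 249.36535458]
turn [-0.001 -0.     0.038]
shift cm [14.32 32.42  2.92]
```

>>> apply_moves --targets "0 0 0.04 14.3 32.4 2.9 8.5;0 0 0.04 14.3 32.4 2.9 8.5;0 0 0.04 14.3 32.4 2.9 8.5;0 0 0.04 14.3 32.4 2.9 8.5;0 0 0.04 14.3 32.4 2.9 8.5"

```text
time: 3.15
tool_pos: [508.6, -206.0, 228.8]
tcp_rot: [-179.9, -0.0, -24.6]
ft_force: [0.9, -0.2, -0.1]
finger_gap: 84.8
```

>>> apply_moves --targets "0 0 0 5.7 12.2 2 7;0 0 0 5.7 12.2 2 7;0 0 0 5.7 12.2 2 7;0 0 0 5.7 12.2 2 7;0 0 0 5.7 12.2 2 7"

```text
time: 3.65
tool_pos: [509.0, -339.9, 208.1]
tcp_rot: [-179.9, 0.1, -24.8]
ft_force: [0.4, 0.4, -0.1]
finger_gap: 70.3
```

```bash
python3 - <<'E'
from h import *
s=sense(); print(s['time'],s['tool_pos'].round(1),s['tcp_rot'].round(1))
i=snapshot("wrist"); cv2.imwrite("pics/w3.png",i[:,:,::-1]); c=cam("wrist",s)
for d in place_of("wrist","weight")[:3]: print(np.round(d['at'],1),round(d['confidence'],2),atz(c,d['at'],0).round(1))
E
```

```text
3.65 [ 509.  -339.9  208.1] [-1.799e+02  1.000e-01 -2.480e+01]
[ 82.6 212.9] 0.78 [ 491.8 -234.4    0. ]
[151.3 264.1] 0.75 [ 507.6 -310.7    0. ]
```

View pics/w3.png

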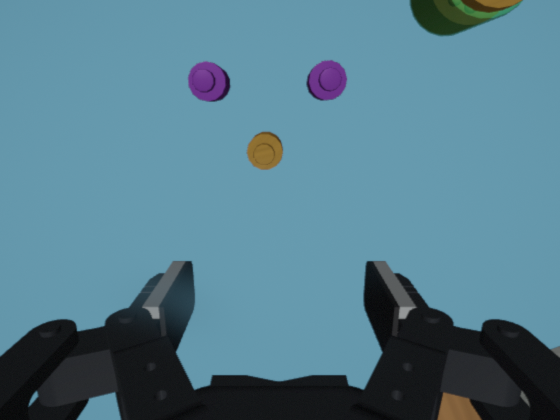

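The brass weight is at about (151, 265) and the purple ones at (81, 209) and (80, 328). It measures (508, -311), which agrees with the first measurement.

```bash
python3 - <<'E'
from h import *
s=sense(); c=cam("wrist",s)
print(atz(c,(154,263.5),48),atz(c,(151,265),32)); rel(s,[507.8,-311,6])
E
```

```text
[ 510.76629789 -307.53783478   48.        ] [ 511.57540808 -307.38647756   32.        ]
shift cm [-1.31 -2.5  20.29]
```

>>> apply_moves --targets "0 0 0 -1.2 -2.7 3 6.5;0 0 0 -1.2 -2.7 8 6.5;0 0 0 -1.2 -2.7 13 6.5;0 0 0 -1.2 -2.7 17 6.5;0 0 0 -1.2 -2.7 20.2 6.5" --force 40

```text
time: 4.25
tool_pos: [508.4, -309.0, 4.6]
tcp_rot: [-180.0, 0.1, -24.7]
ft_force: [-0.2, -0.2, 0.0]
finger_gap: 64.9
```

>>> apply_moves --targets "0 0 0 0 0 0 2;0 0 0 0 0 0 2;0 0 0 0 0 0 2;0 0 0 0 0 0 2;0 0 0 0 0 0 2" --force 40

```text
time: 4.75
tool_pos: [509.8, -312.9, 8.8]
tcp_rot: [180.0, -0.2, -24.9]
ft_force: [0.5, 0.9, 4.1]
finger_gap: 30.8
```

```bash
python3 - <<'E'
from h import *
s=sense(); print(s['time'],s['tool_pos'].round(1),s['tcp_rot'].round(1),s['finger_gap'],s['ft_force'].round(1))
E
```

```text
4.75 [ 509.8 -312.9    8.8] [180.   -0.2 -24.9] 30.792556231268808 [0.5 0.9 4.1]
```

>>> apply_moves --targets "0 0 0 0 0 -2 2;0 0 0 0 0 -6 2;0 0 0 0 0 -11 2;0 0 0 0 0 -16 2;0 0 0 0 0 -16 2"

```text
time: 5.25
tool_pos: [512.9, -315.4, 177.6]
tcp_rot: [179.8, -0.9, -24.9]
ft_force: [1.3, -1.4, -0.9]
finger_gap: 30.3
```

```bash
python3 - <<'E'
from h import *
s=sense(); print(s['time'],s['tool_pos'].round(1),s['tcp_rot'].round(1),s['finger_gap'],s['ft_force'].round(1))
i=snapshot("wrist"); j=snapshot("side"); cv2.imwrite("pics/w4.png",np.hstack([cv2.resize(i,(400,300)),cv2.resize(j[120:420,160:560],(400,300))])[:,:,::-1])
t=cam("wrist",s)
for d in place_of("wrist","weight")[:3]: print(np.round(d['at'],1),round(d['confidence'],2))
G=s['tool_pos']+[0,0,-6]; print('expected origin px',proj(t,G))
rel(s,[534,53,220],[180,0,5])
E
```

```text
5.25 [ 512.9 -315.4  177.6] [179.8  -0.9 -24.9] 30.309375272357137 [ 1.3 -1.4 -0.9]
[107.8 213.2] 0.9
[106.7 332.3] 0.88
[260.5 277.3] 0.71
expected origin px [266.29324275 276.36556172]
turn [ 0.007 -0.015 -0.522]
shift cm [-13.55 -34.29  -4.56]
```

View pics/w4.png

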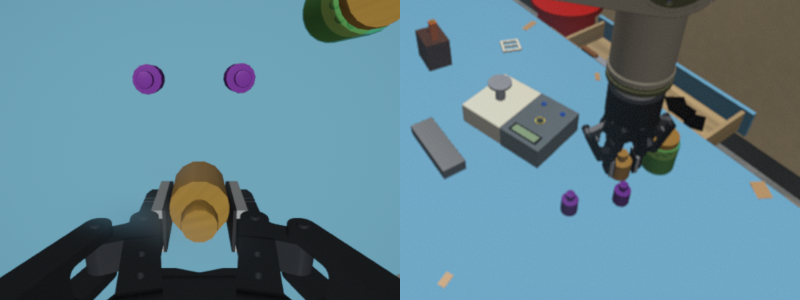

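The weight is gripped upright between the pads (wrist crop, ~(200, 200)), and both purple ones were left alone. I'll move beside the scale for a closer look at the pan and hole.

>>> apply_moves --targets "0 0.015 -0.44 -9 -26 -4.5 2;0 0.015 -0.44 -9 -26 -4.5 2;0 0.015 -0.44 -9 -26 -4.5 2;0 0.015 -0.44 -9 -26 -4.5 2;0 0.015 -0.44 -9 -26 -4.5 2"

```text
time: 5.9
tool_pos: [532.0, -64.6, 204.8]
tcp_rot: [179.9, -0.6, 0.3]
ft_force: [2.2, 1.2, -2.9]
finger_gap: 30.8
```

>>> apply_moves --targets "0 0 0 0 0 0 2;0 0 0 0 0 0 2;0 0 0 0 0 0 2;0 0 0 0 0 0 2;0 0 0 0 0 0 2"

```text
time: 6.4
tool_pos: [533.2, -67.9, 206.4]
tcp_rot: [179.8, -0.8, 0.2]
ft_force: [0.2, 0.0, -2.2]
finger_gap: 30.6
```

```bash
python3 - <<'E'
from h import *
for k in range(2):
  s=sense(); print(s['time'],s['tool_pos'].round(1),s['tcp_rot'].round(1),s['finger_gap'],s['ft_force'].round(1))
  i=snapshot("wrist")
cv2.imwrite("pics/w5.png",i[:,:,::-1]); c=cam("wrist",s)
for q,z in(("pan_top",95),("hole_mouth",50),("weight",0)):
  for d in place_of("wrist",q)[:2]: print(q,np.round(d['at'],1),round(d['confidence'],2),atz(c,d['at'],z).round(1))
rel(s,[534,53,220])
E
```

```text
6.4 [533.2 -67.9 206.4] [179.8  -0.8   0.2] 30.631621550603377 [ 0.2  0.  -2.2]
6.45 [533.3 -67.8 206.6] [179.8  -0.8   0.2] 30.682529215853478 [ 0.1  0.2 -2.2]
pan_top [ 27.5 274.2] 0.89 [532.4  48.2  95. ]
hole_mouth [175.5 304. ] 0.83 [557.6 -56.7  50. ]
weight [324.4 234.8] 0.86 [ 489.2 -234.     0. ]
weight [262.5 277.3] 0.83 [ 535.9 -159.5    0. ]
shift cm [  0.13 -12.08  -1.37]
```

View pics/w5.png

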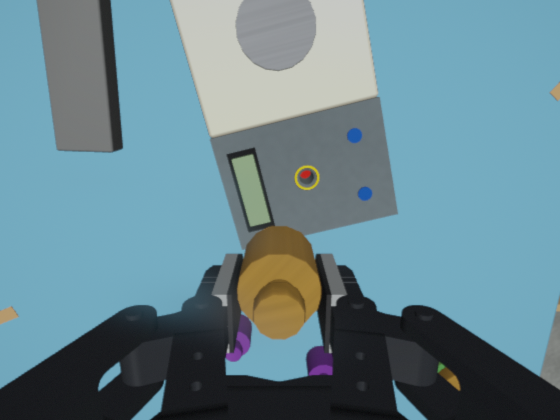

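The pan is centred at about (29, 276), the yellow ring at (177, 307), and the weight is still upright in the jaws.

```bash
python3 - <<'E'
from h import *
s=sense(); c=cam("wrist",s); A=RT(s)
f=lambda v,h: proj(c,s['tool_pos']+A@np.array([v[0],v[1],v[2]-h]))
obs=[((262.5,277.3),0),((308,279),48)]
r=least_squares(lambda v:np.concatenate([f(v,h)-p for p,h in obs]),[0,0,5]); print('weight origin in tool',r.x.round(1),r.fun.round(1))
for y in(-4,0,4):
  for dz in (5,9): print(y,dz,f((0,y,dz),0).round(1),'far edge',f((0,y-16,dz),0).round(1),'knob',f((0,y,dz),48).round(1))
print(atz(c,(29,276),95),atz(c,(177,307),50))
rel(s,[532,49.5,145],[180,0,0])
E
```

```text
weight origin in tool [ 0.8 17.8 47.8] [ 0.   1.  -0.  -0.8]
-4 5 [258.2 276.4] far edge [224.  276.4] knob [320.7 275.5]
-4 9 [254.6 276.5] far edge [221.1 276.5] knob [313.6 275.6]
0 5 [266.5 276.4] far edge [232.7 276.4] knob [331.6 275.5]
0 9 [262.7 276.5] far edge [229.6 276.5] knob [324.3 275.6]
4 5 [274.6 276.5] far edge [241.3 276.4] knob [342.4 275.5]
4 9 [270.7 276.5] far edge [238.1 276.5] knob [334.8 275.6]
[533.85710347  48.156014    95.        ] [560.61380053 -57.36213551  50.        ]
turn [ 0.003 -0.015  0.004]
shift cm [ -0.2  -11.68   6.17]
```

>>> apply_moves --targets "0 -0.015 0 -0.2 -4 1 2;0 -0.015 0 -0.2 -8 3 2;0 -0.015 0 -0.1 -11.5 6 2;0 -0.015 0 -0.1 -11.5 8.5 2;0 -0.015 0 -0.1 -11.5 8.7 2"

```text
time: 7.15
tool_pos: [530.4, 49.0, 115.8]
tcp_rot: [179.8, 0.4, 0.4]
ft_force: [-0.9, -0.2, -2.2]
finger_gap: 30.6
```

```bash
python3 - <<'E'
from h import *
s=sense(); print(s['time'],s['tool_pos'].round(1),s['tcp_rot'].round(1),s['finger_gap'],s['ft_force'].round(1))
j=snapshot("side"); S=cam("side"); T=cam("top"); k=snapshot("top")
print('pan side/top',[(np.round(d['at'],1)) for d in place_of("side","pan_top")[:1]],[(np.round(d['at'],1)) for d in place_of("top","pan_top")[:1]])
print('expected bottom px', proj(S,s['tool_pos']-[0,0,9]), 'pan', proj(S,[532.5,49,95]))
i=snapshot("wrist")
a=cv2.resize(j[140:290,190:390],(400,300)); 
cv2.imwrite("pics/w6.png",np.hstack([a,cv2.resize(i,(400,300))])[:,:,::-1])
rel(s,[532.5,48,106],[180,0,0])
E
```

```text
7.15 [530.4  49.  115.8] [179.8   0.4   0.4] 30.59648896827606 [-0.9 -0.2 -2.2]
pan side/top [array([197.9, 259.7])] [array([207.2, 269.6])]
expected bottom px [197.79478441 258.11559652] pan [201.74361317 259.10077851]
turn [0.003 0.007 0.007]
shift cm [0.22 0.1  0.98]
```

View pics/w6.png

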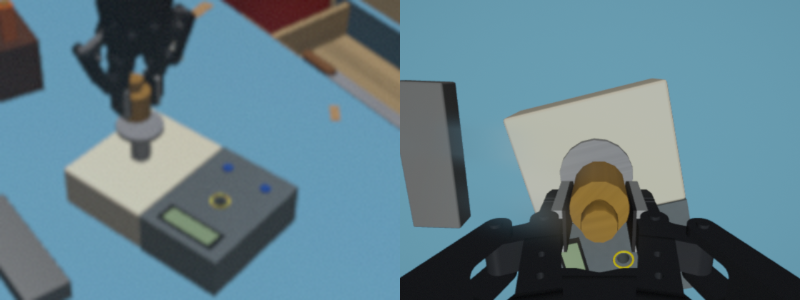

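Side view: the weight is just above the pan and centred. In the wrist view the pan (cols 560–634) is centred on the weight. Lowering gently.

>>> apply_moves --targets "0 0 0 0.1 0 0.2 2;0 0 0 0.1 0 0.4 2;0 0 0 0.1 0 0.6 2;0 0 0 0.1 0 0.7 2;0 0 0 0.1 0 0.8 2"

```text
time: 7.9
tool_pos: [534.2, 48.0, 111.6]
tcp_rot: [179.8, 0.0, 0.3]
ft_force: [-0.1, 0.0, -2.2]
finger_gap: 30.7
```

```bash
python3 - <<'E'
from h import *
s=sense(); print(s['time'],s['tool_pos'].round(1),s['tcp_rot'].round(1),s['finger_gap'],s['ft_force'].round(1))
E
```

```text
7.9 [534.2  48.  111.6] [179.8   0.    0.3] 30.742069305445508 [-0.1  0.  -2.2]
```

>>> apply_moves --targets "0 0 0 -0.05 0 0.1 2;0 0 0 -0.1 0 0.2 2;0 0 0 -0.1 0 0.3 2;0 0 0 -0.1 0 0.4 2;0 0 0 -0.1 0 0.4 2"

```text
time: 8.4
tool_pos: [533.2, 48.0, 107.6]
tcp_rot: [179.8, 0.0, 0.3]
ft_force: [0.5, 0.2, -2.5]
finger_gap: 30.6
```

>>> apply_moves --targets "0 0 0 0 0 0.1 2;0 0 0 0 0 0.2 2;0 0 0 0 0 0.2 2;0 0 0 0 0 0.2 2;0 0 0 0 0 0.2 2"

```text
time: 8.9
tool_pos: [533.3, 48.0, 105.8]
tcp_rot: [179.8, 0.0, 0.3]
ft_force: [0.2, -0.4, -2.2]
finger_gap: 30.4
```

>>> apply_moves --targets "0 0 0 0 0 0.05 2;0 0 0 0 0 0.1 2;0 0 0 0 0 0.15 2;0 0 0 0 0 0.15 2;0 0 0 0 0 0.15 2"

```text
time: 9.4
tool_pos: [533.3, 48.0, 104.2]
tcp_rot: [179.8, 0.0, 0.3]
ft_force: [0.7, -0.1, -1.9]
finger_gap: 30.5
```

>>> apply_moves --targets "0 0 0 0 0 0.05 2;0 0 0 0 0 0.1 2;0 0 0 0 0 0.1 2;0 0 0 0 0 0.1 2;0 0 0 0 0 0.1 2"

```text
time: 9.9
tool_pos: [533.5, 48.0, 103.9]
tcp_rot: [179.8, -0.0, 0.3]
ft_force: [-3.6, -0.4, 6.3]
finger_gap: 30.8
```

>>> apply_moves --targets "0 0 0 0 0 -0.05 2;0 0 0 0 0 -0.05 4;0 0 0 0 0 -0.05 6;0 0 0 0 0 -0.05 6;0 0 0 0 0 -0.05 6"

```text
time: 10.4
tool_pos: [533.3, 48.0, 103.7]
tcp_rot: [179.8, 0.0, 0.3]
ft_force: [0.3, 0.7, -0.5]
finger_gap: 60.0
```

>>> apply_moves --targets "0 0 0 0 0 -2 6;0 0 0 0 0 -5 6;0 0 0 0 0 -9 6;0 0 0 0 0 -13 6;0 0 0 0 0 -13 6"

```text
time: 10.9
tool_pos: [536.8, 48.5, 241.1]
tcp_rot: [179.8, -0.6, 0.3]
ft_force: [1.1, -0.6, 0.5]
finger_gap: 59.8
```

```bash
python3 - <<'E'
from h import *
s=sense(); print(s['time'],s['tool_pos'].round(1),s['tcp_rot'].round(1),s['finger_gap'],s['ft_force'].round(1))
j=snapshot("side"); i=snapshot("wrist"); c=cam("wrist",s)
for q,z in(("hole_mouth",50),("weight",95),("pan_top",95)):
  for d in place_of("wrist",q)[:2]: print(q,np.round(d['at'],1),round(d['confidence'],2),atz(c,d['at'],z).round(1))
cv2.imwrite("pics/w7.png",np.hstack([cv2.resize(j[140:290,190:390],(400,300)),cv2.resize(i,(400,300))])[:,:,::-1])
print('pan proj',proj(c,[532.5,49,95]))
rel(s,[508.8,297.1,235],[180,0,-7.1]);rel(s,[508.8,297.1,235],[180,0,83])
E
```

```text
10.9 [536.8  48.5 241.1] [179.8  -0.6   0.3] 59.82043113425598 [ 1.1 -0.6  0.5]
hole_mouth [282.2 300.2] 0.79 [562.3 -57.9  50. ]
weight [192.  277.5] 0.86 [538.3  47.9  95. ]
pan proj [190.64387442 270.43588292]
turn [ 0.003 -0.011  0.129]
shift cm [ -2.68 -24.88   0.5 ]
turn [ 0.01  -0.006 -1.444]
shift cm [ -2.68 -24.88   0.5 ]
```

View pics/w7.png

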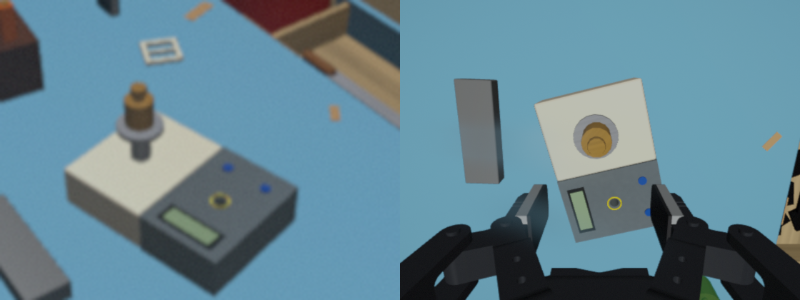

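The weight is standing near the pan's middle and released: side crop (138, 105), wrist crop (596, 138). Now for the stylus.

>>> apply_moves --targets "0 -0.01 0.13 -2.7 -24.9 1 6;0 -0.01 0.13 -2.7 -24.9 1 6;0 -0.01 0.13 -2.7 -24.9 1 6;0 -0.01 0.13 -2.7 -24.9 1 6;0 -0.01 0.13 -2.7 -24.9 1 6"

```text
time: 11.65
tool_pos: [503.9, 297.6, 221.1]
tcp_rot: [179.7, 0.7, -7.2]
ft_force: [0.7, -0.3, -0.2]
finger_gap: 59.5
```

>>> apply_moves --targets "0 0 0 0 0 1 6;0 0 0 0 0 3 6;0 0 0 0 0 4 6;0 0 0 0 0 4 6;0 0 0 0 0 4 6"

```text
time: 12.15
tool_pos: [504.7, 295.2, 182.6]
tcp_rot: [179.7, 0.6, -7.2]
ft_force: [-0.1, -0.1, 0.8]
finger_gap: 60.1
```

```bash
python3 - <<'E'
from h import *
s=sense(); print(s['time'],s['tool_pos'].round(1),s['tcp_rot'].round(1),s['finger_gap'],s['ft_force'].round(1))
i=snapshot("wrist"); c=cam("wrist",s)
for q,z in(("stylus",75),("stand",0)):
  for d in place_of("wrist",q)[:2]: print(q,np.round(d['at'],1),round(d['confidence'],2),atz(c,d['at'],z).round(1))
print(proj(c,[508.8,297.1,75]))
p=proj(c,[508.8,297.1,110]).astype(int); o=np.maximum(p-[100,130],0); print('crop origin',o)
cv2.imwrite("pics/w8.png",cv2.resize(i[o[0]:o[0]+200,o[1]:o[1]+260],None,fx=3,fy=3,interpolation=cv2.INTER_CUBIC)[:,:,::-1])
rel(s,[508.8,297.1,82],[180,0,-7.1])
E
```

```text
12.15 [504.7 295.2 182.6] [179.7   0.6  -7.2] 60.0591633227577 [-0.1 -0.1  0.8]
stylus [206.7 288.6] 0.9 [511.3 292.4  75. ]
stand [160.5 284.5] 0.85 [511.2 314.    0. ]
[200.81676729 284.38130265]
crop origin [115 154]
turn [ 0.005  0.011 -0.002]
shift cm [ 0.49 -0.28 10.06]
```

View pics/w8.png

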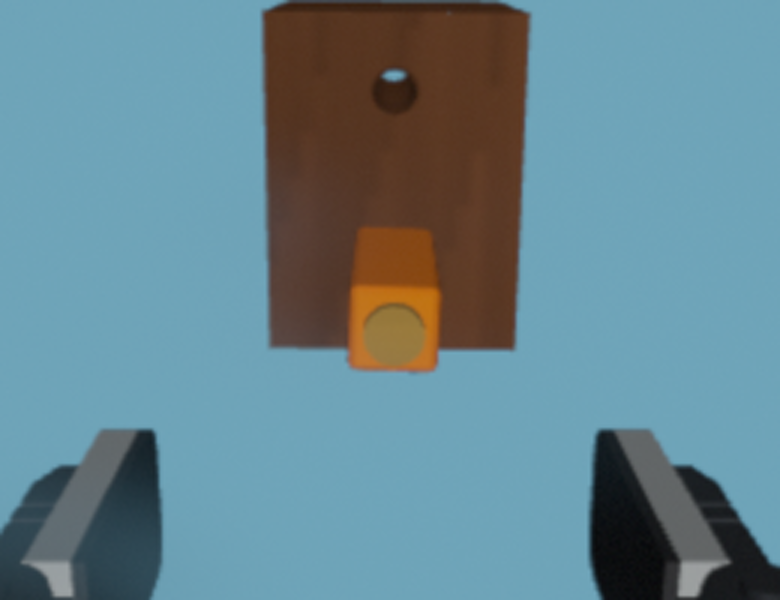

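The handle is square with the block and the jaws to within about 1°. The stud is at crop (333, 394), i.e. full-image pixel (226, 285).

```bash
python3 - <<'E'
from h import *
s=sense(); c=cam("wrist",s)
f=lambda r,q:(115+r/3,154+q/3)
st=atz(c,f(333,394),128); print('stud',st)
P=[atz(c,f(*p),75)[:2] for p in((348,270),(348,515),(13,264),(13,528))]; d=(P[1]-P[0]+P[3]-P[2]); print(np.mean(P,0),np.degrees(np.arctan2(d[1],d[0])))
print('hole',atz(c,f(92,394),75))
rel(s,[st[0],st[1],82],[180,0,-7.1])
E
```

```text
stud [510.01788937 296.65699685 128.        ]
[512.5979643  314.21256889] -7.048527684659491
hole [515.26676858 336.46944385  75.        ]
turn [ 0.003  0.009 -0.002]
shift cm [ 0.52 -0.17 10.21]
```

>>> apply_moves --targets "0.003 0.009 0 0.5 -0.17 3 5;0.003 0.009 0 0.5 -0.17 6 5;0.003 0.009 0 0.5 -0.17 8 5;0.003 0.009 0 0.5 -0.17 9.4 5;0.003 0.009 0 0.5 -0.17 9.4 5"

```text
time: 12.8
tool_pos: [508.0, 296.1, 87.3]
tcp_rot: [179.9, 0.2, -7.2]
ft_force: [-0.2, -0.1, -0.5]
finger_gap: 49.8
```

>>> apply_moves --targets "0 0 0 0 0 0 3;0 0 0 0 0 0 1;0 0 0 0 0 0 1;0 0 0 0 0 0 1;0 0 0 0 0 0 1" --force 70

```text
time: 13.3
tool_pos: [510.2, 297.4, 91.1]
tcp_rot: [-180.0, -0.1, -7.2]
ft_force: [-1.3, -1.0, 7.3]
finger_gap: 16.8
```

```bash
python3 - <<'E'
from h import *
s=sense(); print(s['time'],s['tool_pos'].round(1),s['tcp_rot'].round(1),s['finger_gap'],s['ft_force'].round(1))
E
```

```text
13.3 [510.2 297.4  91.1] [-1.8e+02 -1.0e-01 -7.2e+00] 16.83126559551342 [-1.3 -1.   7.3]
```

>>> apply_moves --targets "0 0 0 0 0 -2 1;0 0 0 0 0 -5 1;0 0 0 0 0 -9 1;0 0 0 0 0 -13 1;0 0 0 0 0 -16 1"

```text
time: 13.8
tool_pos: [509.9, 297.3, 252.7]
tcp_rot: [-179.9, -0.1, -7.2]
ft_force: [0.8, 0.2, 0.2]
finger_gap: 16.7
```

>>> apply_moves --targets "0 0 0 0 0 0 1;0 0 0 0 0 0 1;0 0 0 0 0 0 1;0 0 0 0 0 0 1;0 0 0 0 0 0 1"

```text
time: 14.3
tool_pos: [508.6, 296.6, 247.5]
tcp_rot: [179.9, 0.2, -7.2]
ft_force: [-0.1, 0.1, -0.5]
finger_gap: 17.0
```

```bash
python3 - <<'E'
from h import *
s=sense(); print(s['time'],s['tool_pos'].round(1),s['tcp_rot'].round(1),s['finger_gap'],s['ft_force'].round(1))
i=snapshot("wrist"); c=cam("wrist",s); cv2.imwrite("pics/w9.png",i[:,:,::-1])
for q in("stylus","stylus_tip"):
  for d in place_of("wrist",q)[:2]: print(q,np.round(d['at'],1),round(d['confidence'],2))
A=RT(s); print([proj(c,s['tool_pos']+A@np.array([0,0,h])).round(1) for h in(16,76)])
rel(s,[540,-100,250],[180,0,-7])
E
```

```text
14.3 [508.6 296.6 247.5] [179.9   0.2  -7.2] 16.973044037567973 [-0.1  0.1 -0.5]
stylus [260.7 282.8] 0.77
stylus [151.3 280. ] 0.18
stylus_tip [222.2 277.1] 0.74
[array([256.7, 276.6]), array([218.1, 277.2])]
turn [ 0.002  0.003 -0.003]
shift cm [ 8.07 38.96 -0.19]
```

View pics/w9.png

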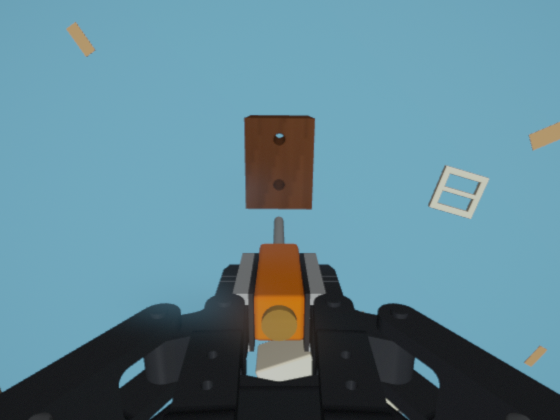

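The stylus is held straight, with the rod ending near (220, 279). The block is now empty. Moving above the hole.

>>> apply_moves --targets "0 0 0 9.4 34.5 0 1;0 0 0 9.4 34.5 0 1;0 0 0 9.4 34.5 0 1;0 0 0 9.4 34.5 0 1;0 0 0 9.4 34.5 0 1"

```text
time: 14.95
tool_pos: [544.2, 47.5, 249.2]
tcp_rot: [180.0, 0.0, -7.1]
ft_force: [0.9, -0.3, -0.9]
finger_gap: 17.0
```

```bash
python3 - <<'E'
from h import *
s=sense(); print(s['time'],s['tool_pos'].round(1))
rel(s,[559,-58,247],[180,0,-7])
E
```

```text
14.95 [544.2  47.5 249.2]
turn [ 0.001  0.001 -0.003]
shift cm [ 2.78 10.29  0.23]
```

>>> apply_moves --targets "0 0 0 1.4 5.1 0.2 1;0 0 0 2.8 10.3 0.2 1;0 0 0 2.8 10.3 2 1;0 0 0 2.8 10.3 6 1;0 0 0 2.8 10.3 9 1"

```text
time: 15.45
tool_pos: [558.8, -57.3, 157.5]
tcp_rot: [180.0, 0.1, -7.3]
ft_force: [0.3, 0.9, -1.3]
finger_gap: 16.9
```

>>> apply_moves --targets "0 0 0 0 0 1 1;0 0 0 0 0 1 1;0 0 0 0 0 1 1;0 0 0 0 0 1 1;0 0 0 0 0 1 1"

```text
time: 15.95
tool_pos: [560.4, -56.4, 151.3]
tcp_rot: [179.9, -0.1, -7.1]
ft_force: [-0.4, 0.4, 0.1]
finger_gap: 17.0
```

```bash
cat > look.py <<'E'
from h import *
import sys
s=sense(); print(s['time'],s['tool_pos'].round(1),s['tcp_rot'].round(1),s['finger_gap'].round(1),s['ft_force'].round(1))
i=snapshot("wrist"); c=cam("wrist",s); j=snapshot("side"); k=snapshot("top")
for cm in("wrist","side"):
 for q in("stylus_tip","hole_mouth","weight"):
  for d in place_of(cm,q)[:1]: print(cm,q,np.round(d['at'],1),round(d['confidence'],2),atz(c if cm=="wrist" else cam(cm),d['at'],50).round(1))
A=RT(s); print('expected tip px',proj(c,s['tool_pos']+A@np.array([0,0,76])).round(1), proj(cam("side"),s['tool_pos']+A@np.array([0,0,76])).round(1),'hole559,-58',proj(c,[559,-58,50]).round(1),proj(cam("side"),[559,-58,50]).round(1))
a=cv2.resize(i[160:310,180:380],(400,300),interpolation=cv2.INTER_CUBIC); b=cv2.resize(j[190:290,240:373],(400,300),interpolation=cv2.INTER_CUBIC)
cv2.imwrite(f"pics/{sys.argv[1]}.png",np.hstack([a,b])[:,:,::-1])
E
python3 look.py w10
```

```text
Traceback (most recent call last):
  File "look.py", line 3, in <module>
    s=sense(); print(s['time'],s['tool_pos'].round(1),s['tcp_rot'].round(1),s['finger_gap'].round(1),s['ft_force'].round(1))
                                                                            ^^^^^^^^^^^^^^^^^^^^^
AttributeError: 'float' object has no attribute 'round'
```

>>> apply_moves --targets "0 0 0 0 0 0.6 1;0 0 0 0 0 1.2 1;0 0 0 0 0 1.2 1;0 0 0 0 0 1.2 1;0 0 0 0 0 1.2 1"

```text
time: 16.45
tool_pos: [559.1, -56.4, 137.2]
tcp_rot: [179.9, 0.1, -7.2]
ft_force: [0.5, 0.7, -1.1]
finger_gap: 17.4
```

```bash
sed -i "s/s\['finger_gap'\].round(1)/s['finger_gap']/" look.py; python3 look.py w10
```

```text
16.45 [559.1 -56.4 137.2] [ 1.799e+02  1.000e-01 -7.200e+00] 17.371629296257666 [ 0.5  0.7 -1.1]
wrist stylus_tip [216.5 273.9] 0.66 [556.5 -58.6  50. ]
wrist hole_mouth [213.5 278.3] 0.68 [559.7 -56.9  50. ]
wrist weight [ 31.  190.5] 0.95 [522.9  59.2  50. ]
side stylus_tip [233.7 300.5] 0.79 [573.4 -43.5  50. ]
side hole_mouth [241.3 301.6] 0.68 [561.3 -62.7  50. ]
side weight [317.8 383. ] 0.92 [ 559.5 -298.7   50. ]
expected tip px [218.1 277.2] [236.1 299. ] hole559,-58 [215.2 277.5] [240.5 299.3]
```

View pics/w10.png

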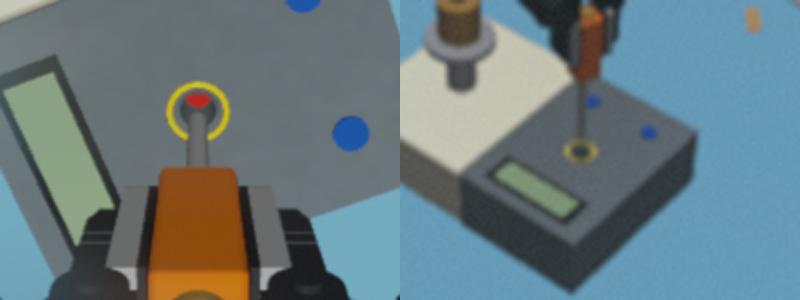

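Wrist crop: ring centre at (111, 198) and the rod tip in line with it in columns; accounting for the drop, it needs about 1.7 mm more in tool y. Side crop: the tip is directly over the ring at (151, 580). Shifting, then descending with force checks.

>>> apply_moves --targets "0 0 0 0 0.17 0.3 1;0 0 0 0 0.17 0.6 1;0 0 0 0 0.17 0.9 1;0 0 0 0 0.17 1.0 1;0 0 0 0 0.17 1.1 1"

```text
time: 17.4
tool_pos: [558.8, -58.1, 125.9]
tcp_rot: [179.9, 0.1, -7.2]
ft_force: [-0.1, 0.0, -0.4]
finger_gap: 17.1
```

>>> apply_moves --targets "0 0 0 0 0 0.1 1;0 0 0 0 0 0.2 1;0 0 0 0 0 0.3 1;0 0 0 0 0 0.4 1;0 0 0 0 0 0.5 1"

```text
time: 17.9
tool_pos: [558.9, -58.1, 121.2]
tcp_rot: [179.9, 0.1, -7.2]
ft_force: [0.4, -0.8, -0.9]
finger_gap: 17.2
```

```bash
python3 look.py w11
```

```text
17.9 [558.9 -58.1 121.2] [ 1.799e+02  1.000e-01 -7.200e+00] 17.186679499439645 [ 0.4 -0.8 -0.9]
wrist hole_mouth [220.4 278.4] 0.94 [559.6 -58.2  50. ]
wrist weight [ 19.8 185. ] 0.6 [524.   60.1  50. ]
side stylus_tip [241.3 301.1] 0.8 [560.4 -62.1  50. ]
side hole_mouth [241.7 303. ] 0.74 [562.9 -65.3  50. ]
side weight [328.3 327.2] 0.74 [ 465.5 -257.2   50. ]
expected tip px [218.1 277.2] [242.2 299.2] hole559,-58 [220.3 277.4] [240.5 299.3]
```

No contact force with the tip nominally 5 mm below the console top, so it is in the hole. Continuing.

>>> apply_moves --targets "0 0 0 0 0 0.3 1;0 0 0 0 0 0.6 1;0 0 0 0 0 0.9 1;0 0 0 0 0 1.1 1;0 0 0 0 0 1.3 1"

```text
time: 18.85
tool_pos: [558.7, -58.1, 107.8]
tcp_rot: [179.9, 0.1, -7.2]
ft_force: [-0.2, 0.3, -0.5]
finger_gap: 17.2
```

>>> apply_moves --targets "0 0 0 0 0 0.1 1;0 0 0 0 0 0.2 1;0 0 0 0 0 0.3 1;0 0 0 0 0 0.4 1;0 0 0 0 0 0.5 1"

```text
time: 19.35
tool_pos: [559.0, -58.1, 103.3]
tcp_rot: [179.9, 0.0, -7.2]
ft_force: [-0.1, 0.2, 0.9]
finger_gap: 16.9
```

>>> apply_moves --targets "0 0 0 0 0 0.1 1;0 0 0 0 0 0.2 1;0 0 0 0 0 0.3 1;0 0 0 0 0 0.3 1;0 0 0 0 0 0.3 1"

```text
time: 19.85
tool_pos: [559.0, -58.1, 100.4]
tcp_rot: [179.9, 0.0, -7.2]
ft_force: [-0.3, 0.2, 3.2]
finger_gap: 17.0
```

>>> apply_moves --targets "0 0 0 0 0 0.1 1;0 0 0 0 0 0.2 1;0 0 0 0 0 0.2 1;0 0 0 0 0 0.2 1;0 0 0 0 0 0.2 1"

```text
time: 20.35
tool_pos: [559.0, -58.1, 98.3]
tcp_rot: [179.9, 0.0, -7.2]
ft_force: [-1.0, 0.9, 2.6]
finger_gap: 16.6
```

>>> apply_moves --targets "0 0 0 0 0 0.05 1;0 0 0 0 0 0.1 1;0 0 0 0 0 0.1 1;0 0 0 0 0 0.1 1;0 0 0 0 0 0.1 1"

```text
time: 20.85
tool_pos: [559.2, -58.2, 97.8]
tcp_rot: [179.9, 0.0, -7.2]
ft_force: [-1.5, -0.1, 7.6]
finger_gap: 17.3
```

>>> apply_moves --targets "0 0 0 0 0 0.05 1;0 0 0 0 0 0.08 1;0 0 0 0 0 0.08 1;0 0 0 0 0 0.08 1;0 0 0 0 0 0.08 1"

```text
time: 21.35
tool_pos: [559.3, -58.2, 97.6]
tcp_rot: [179.9, 0.0, -7.2]
ft_force: [-3.0, 1.3, 12.5]
finger_gap: 17.3
```

The force jumped to 12.5 N after about 6 mm of travel, so the button is at its hard stop. One last check.

```bash
python3 look.py w12; python3 - <<'E'
import cv2,numpy as np
from bench import *
j=snapshot("side"); a=cv2.resize(j[170:290,220:380],(560,420)); cv2.imwrite("pics/w13.png",a[:,:,::-1])
s=sense(); print(s['time'],s['ft_force'])
E
```

```text
21.35 [559.3 -58.2  97.6] [179.9   0.   -7.2] 17.292763216338994 [-3.   1.3 12.5]
wrist stylus_tip [219.9 273.2] 0.67 [558.2 -50.   50. ]
wrist hole_mouth [230.8 274.4] 0.8 [558.1 -56.4  50. ]
wrist weight [  3.9 165.6] 0.9 [521.6  62.5  50. ]
side stylus_tip [250.6 303.2] 0.65 [547.4 -85.7  50. ]
side hole_mouth [242.6 301.3] 0.96 [558.4 -65.3  50. ]
side weight [319.6 380.9] 0.85 [ 553.8 -299.3   50. ]
expected tip px [218.1 277.2] [250.1 299.1] hole559,-58 [233.3 276.4] [240.5 299.3]
21.85 [-3.45019139  0.44590494 11.32421612]
```

View pics/w13.png

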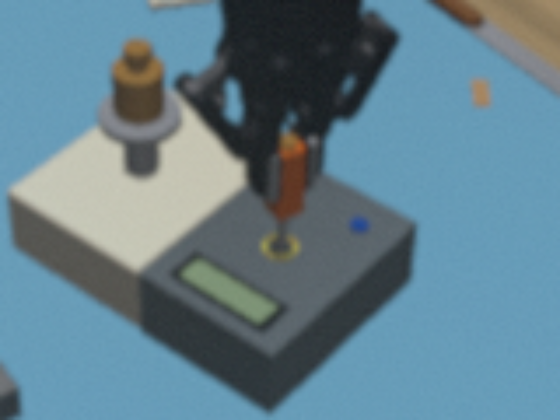

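The weight stands on the pan at (85, 138). The rod is in the yellow ring at (246, 280) and the stylus is gripped, with a steady push of about 11 N. Handing in.

```bash
python3 -c "
from bench import *
print(hand_in())"
```

```text
the job is handed in; nothing more can be done
None
```

The job is handed in. The brass weight stands released on the pan, and the arm is still gripping the stylus and holding the button down through the yellow-ringed hole. The clock read about 21.9 s at the last check, against the 58 s limit.

- **Button:** contact came at a TCP height of about 103 mm, and the force then rose with the spring over about 6 mm of travel. It jumped to 12.5 N with almost no further movement, which I take as the hard stop. It was still 11.3 N half a second later, well above the 5 N spring force. I could not read the button's position directly.
- **Weight:** the last side picture shows it upright near the middle of the pan.
- **Other things:** the purple look-alikes, jar, whetstone and buckle were not touched on purpose. I made no separate final check of where they are.
- **Disagreements:**
    - The measured TCP wandered by a few millimetres during and just after moves.
    - Finger-gap readings came out about 1 mm under the known sizes.
    - The pan and hole positions differed by up to about 13 mm between single-camera fixes. I used the close wrist views and the force readings instead.
    - In the last side pictures the network reported only a purple look-alike for "weight", so I relied on the picture there.

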